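# Travel check of a sprung mirror mount

### The job

The mirror mount bolted to the bench has two spring-backed corners, each with a yellow pointer beside a scale post. With the gripper's fingertips gently press down the corner whose post carries the red collar until its pointer is level with the red collar, not past it, keep it there for about a second, then let go so that the plate springs back up to zero. Press only that corner: leave the other sprung corner up, touch neither the mirror nor the pointers, and leave the things lying around the mount where they are.

Things in the scene. Friction and masses are not known exactly. Their poses are not given: they have to be found in the camera images.
- mount: Fixed tilt mount bolted to the bench. Origin under the middle of its base, on the bench; z up; axes below are its own, in mm. Dark base 216 x 216 x 12, with ears reaching out to 182 under the scale posts. Above it a bare aluminium plate 180 x 180 x 12, top at z = 52 at rest, 28 clear of the base. Sprung corner a is the (+x, +y) corner, b the (-x, -y) one; the (-x, +y) corner is bare.
- pivot (a point): Ball pivot that carries the plate near its (+x, -y) corner, at (50, -50, 40) mm in the mount's axes; it does not sink.
- knob_a (a point): Top of the black adjuster knob (18 mm across) at corner a: (50, 50, 66) mm in the mount's axes, 14 mm above the plate at rest. The knob is fixed to the base and does not go down with the plate: press the bare plate outside it, towards the very corner.
- knob_b (a point): The same knob at corner b: (-50, -50, 66) mm in the mount's axes.
- post_a (a point): Top of scale post a, a fixed white rod 10 mm across, graduated each 5 mm, blue ring at zero: (76, 160, 64) mm in the mount's axes.
- post_b (a point): Top of the like scale post b: (-160, -76, 64) mm in the mount's axes.
- corner_a: Outer 50 x 50 mm of the plate at corner a, x and y 40 to 90 mm in the mount's axes, flush with the rest of the plate. It is what the fingertips press if the red collar is on post a. Origin at the middle of its thickness, (65, 65, 46) at rest.
- corner_b: The same for corner b, x and y -40 to -90 mm in the mount's axes; origin at (-65, -65, 46) at rest.
- press_a (a point): Good place to press corner a: on the plate's top face, 14 mm in from both edges, (76, 76, 52) mm in the mount's axes at rest. It moves with the plate.
- press_b (a point): The same for corner b, at (-76, -76, 52) mm in the mount's axes at rest.
- tip_a (a point): Tip of the yellow pointer fixed to the plate at corner a: at (76, 140, 46) mm in the mount's axes at rest, 20 mm from the axis of post a. It sinks 190 mm x joint tilt_a, that is 1.5 times as far as press_a.
- tip_b (a point): Tip of the yellow pointer at corner b: at (-140, -76, 46) mm in the mount's axes at rest, 20 mm from the axis of post b. It sinks 190 mm x joint tilt_b.
- tilt_a (a joint): Tilt of the plate at corner a, rad: 0 is up at rest (zero of the scale), grows as the corner is pressed down, 0.16 is the bottom stop. Hinge line through the ball pivot along the mount's x axis, 126 mm from press_a. Preloaded return spring: pressed at press_a it starts to move at about 3.5 N and takes about 10.5 N at the bottom stop; it springs back by itself.
- tilt_b (a joint): The same for corner b; hinge line through the ball pivot along the mount's y axis.
- pointer_a: Yellow pointer at corner a, 50 mm long, 9 mm wide, 3 mm thick, sticking out from the plate's +y side at x = 76 mm; not to be touched. Origin at its root on the plate's side, (76, 90, 46) at rest; its y axis points to the tip.
- pointer_b: Yellow pointer at corner b, the same, sticking out from the plate's -x side at y = -76 mm; not to be touched. Origin at its root, (-90, -76, 46) at rest; its y axis points to the tip.
- mirror: Mirror in its black ring, 100 mm across, standing 6 mm above the middle of the plate; not to be touched. Origin at the centre of its underside, on the plate's top, (0, 0, 52) at rest.
- red_collar_mid (a point): Middle of the red collar (32 mm across, 6 mm high) locked on one of the two scale posts: the mark. It is on post a or post b, at any height from 23 to 38 mm; the pointer is level with it when the tip is at this height, within half the collar's height.
- black_collar_mid (a point): Middle of the black collar (same size), locked on the other scale post; of no concern.
- oil_bottle_mid (a point): White bottle, 52 mm across, 125 mm tall, standing on the bench; point half-way up. Leave alone.
- tub_mid (a point): Small yellow open tub, 90 mm across, 60 mm tall, standing on the bench; point half-way up. Leave alone.
- screwdriver_grip (a point): Screwdriver with an orange handle lying on the bench, the point is in its handle. Leave alone.
- bench_brush_grip (a point): Bench brush with a wooden handle lying on the bench, the point is in its handle. Leave alone.

How it is judged:
By the outcome, as a careful person would: the job done as asked, in the order asked, and still so for the second after the job is handed in, with the robot touching nothing.
It also fails if it takes over 38 s, if anything falls off the work surface, if the arm or the gripper's body presses on something with over 40 N, if the wrist force passes 120 N, or if a joint passes its speed limit or range.

### The arm

A 7-joint arm with a two-finger parallel gripper is mounted at the origin on the work surface. World frame = base frame: x ahead of the robot, y to its left, z up, the work surface at z = 0. Lengths are in m, angles in rad, forces in N, time in s.
With the tool pointing down it reaches from about 0.35 to 0.9 m from the base axis. Payload 7.2 kg.
Tool frame: the origin (TCP) lies at the very end of the fingers, on their centre line; the grasp point (between the pads) lies 19 mm behind it; z points along the fingers, y is the direction in which the jaws open and shut (so a half turn about z gives the same grasp; the last joint's range is limited). The gripper opens to 85 mm and grips with 20 to 120 N. Pads are 22 mm wide; open, the fingers measure 114 mm over their backs; the gripper's body (76 mm by 85 mm) begins 54 mm behind the grasp point. The pads swing forward as they close: fully open they stand 13 mm farther back than shut.
Start: joints at [-1.269, 0.411, -0.013, 1.596, 0.006, 1.134, -0.082], TCP at [0.226, 0.583, 0.231] pointing down, gripper open.
Joint ranges: [-2.95, 2.95], [-0.29, 1.99], [-1.47, 1.44], [0.14, 2.54], [-1.03, 4.17], [0.13, 1.85], [-2.86, 2.86]. Speed limits (rad/s): [2.39, 2.39, 3.01, 3.01, 3.14, 3.14, 3.14].

### API

Orientations are given as a rotation vector (axis times angle).
In Python, from plant import r, solve_ik, sensors, cams, finish_job gives the robot as it stands. The module is installed in compiled form; this text tells all that it offers. Calls block until the motion is done:
- r.move_pose(position, orientation): joint-space move of the TCP to a pose.
- r.line_to(position, speed=0.15, rot=None): straight line of the TCP; rot=None keeps the orientation; speed is the mean speed in m/s.
- r.move_joints(angles): joint-space move.
- r.gripper_to(opening, strength=None): finger opening in m; strength is the grip in N (None keeps the last); returns when the fingers have stopped.
- r.wait(seconds).
- solve_ik(position, orientation): joint angles nearest the present ones, or None.
- sensors.read_state(): the state.
- cams.camera(name): name is "side" or "top"; returns a dict with "img" (480x640x3 uint8, red, green, blue), "camera_matrix" (3x3 intrinsics, pixels), "k1" (the pictures are not rectified: a ray, as slopes to the right and down, at radius r is drawn at 1 + k1 r^2 times it, then the intrinsics apply), "R" (3x3) and "t" (3): a world point X has camera coordinates R X + t. Camera axes: x right, y down, z forward; pixel columns grow to the right and rows downward; lengths in m; the calibration is good to about 2 mm. A picture is of the moment at which its call begins. There is no depth.
A pose or a line that the arm cannot do raises r.PlanningError and nothing moves.
- finish_job(): hands the job in, once; it reports no verdict.
The state is a dict: "time_s": time; "qpos": joint angles; "joint_velocities": joint speeds; "joint_torque": joint torques, N m; "position": TCP position; "eef_rot": TCP orientation; "wrist_force": force on the tool from outside, world axes, zero at the start; "moment": the same for the moment, N m; "finger_gap": finger opening in m.
Only numpy, scipy, OpenCV 4.12 (cv2) and the standard library are available. Lean on these libraries where they do the work, as an engineer would, in place of code of your own. Each camera call takes 0.05 s, during which the arm holds its last target. There are 200 camera calls.

## Working session

There is one attempt and no reset: what is moved stays moved. The work goes in short steps, each a Python script; the robot and the scene stay as the last script left them, time stands still between calls to the robot, and variables do not carry over. Pictures are saved under pics/ and viewed, about 8 in all and at most 12, crops included, and the job is handed in when it is done.

```bash
mkdir -p pics; python3 - <<'E'
from plant import *
import cv2,numpy as np,pickle
for n in("side","top"):
    c=cams.camera(n); cv2.imwrite(f"pics/{n}0.png",c["img"][:,:,::-1]); print(n,c["camera_matrix"].tolist(),c["k1"],(-c["R"].T@c["t"]).round(3),c["R"].round(3).tolist())
    pickle.dump(c,open(n+".pkl","wb"))
s=sensors.read_state();print(s["time_s"],s["position"],s["eef_rot"],s["wrist_force"],s["finger_gap"])
E
```

```text
side [[617.2082869543336, 0.0, 330.721955102133], [0.0, 617.2082869543336, 248.70517187470134], [0.0, 0.0, 1.0]] -0.09469978597832342 [ 0.16  -0.85   0.627] [[0.905, -0.425, -0.008], [-0.217, -0.446, -0.868], [0.366, 0.788, -0.496]]
top [[473.1133842681838, 0.0, 323.85914680943415], [0.0, 473.1133842681838, 234.1164079470442], [0.0, 0.0, 1.0]] -0.0395237405983943 [ 0.421 -0.005  0.893] [[-0.019, -0.999, -0.044], [-0.988, 0.025, -0.15], [0.151, 0.041, -0.988]]
0.1 [0.22575352 0.58233283 0.23053632] [-5.77462973e-01 -3.08790020e+00  2.25268976e-03] [-0.28465688 -0.26357292 -0.39291155] 0.08537273813643648
```

View pics/top0.png

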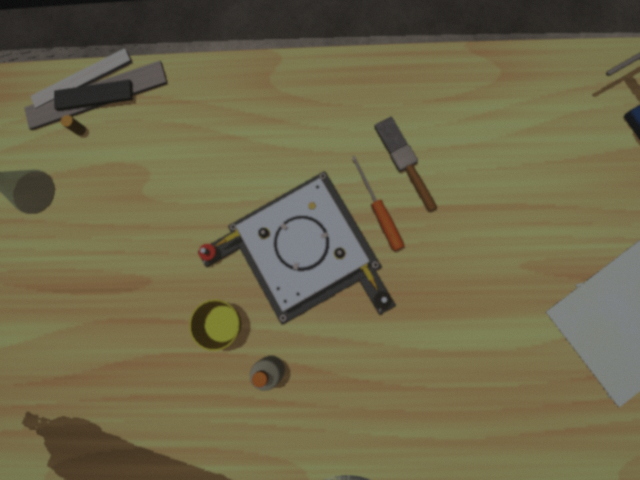

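View pics/side0.png

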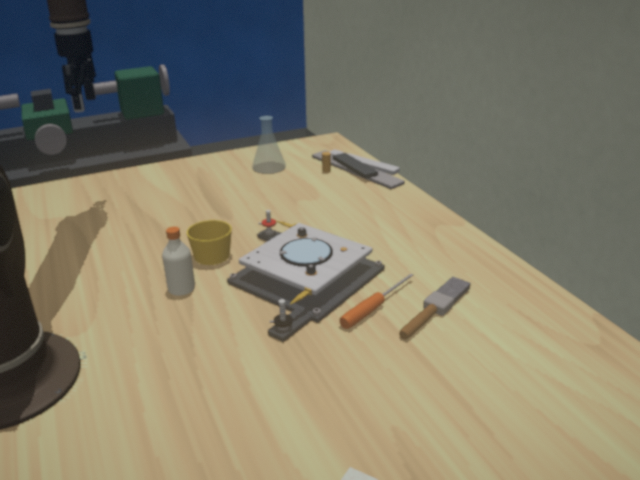

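The top view shows the red collar at (207,253), the brass pivot at (312,206) and the knobs at (264,233) and (340,253). From that layout the red collar is on post a, with mount yaw about 30°. I'll enlarge both views to fit the pose.

```bash
python3 - <<'E'
import cv2
a=cv2.imread("pics/top0.png")[160:325,185:405]; cv2.imwrite("pics/topc.png",cv2.resize(a,None,fx=3.6,fy=3.6,interpolation=cv2.INTER_CUBIC))
a=cv2.imread("pics/side0.png")[200:345,220:400]; cv2.imwrite("pics/sidec.png",cv2.resize(a,None,fx=4,fy=4,interpolation=cv2.INTER_CUBIC))
E
```

```text
(no output)
```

View pics/topc.png

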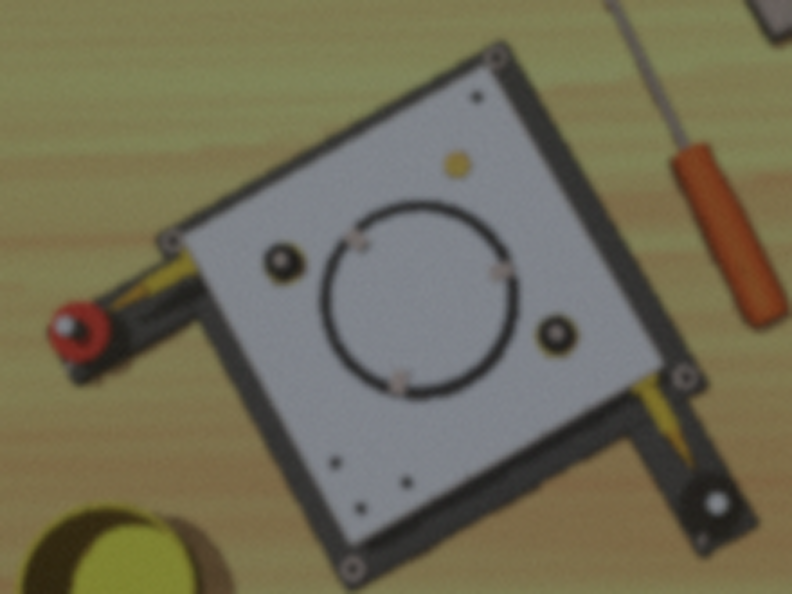

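View pics/sidec.png

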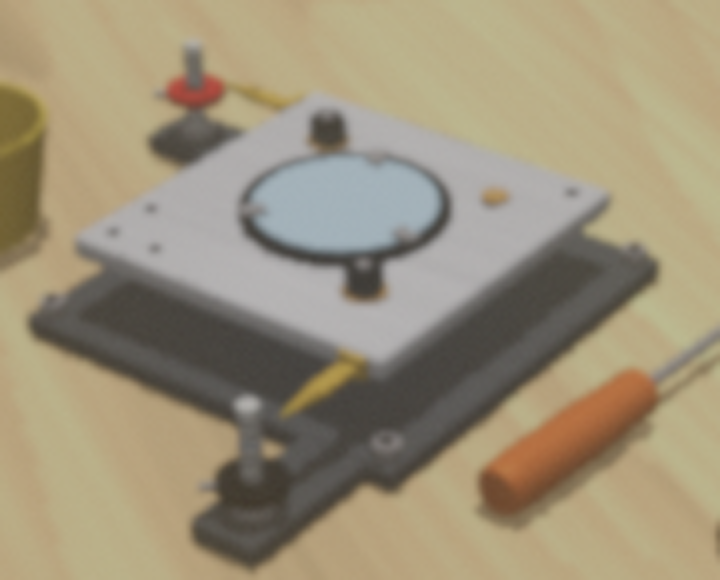

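```bash
cat >h.py <<'E'
import numpy as np,pickle
from scipy.optimize import least_squares
C={n:pickle.load(open(n+".pkl","rb")) for n in("top","side")}
def proj(n,X):
    c=C[n];p=np.atleast_2d(X)@c["R"].T+c["t"];s=p[:,:2]/p[:,2:];s=s*(1+c["k1"]*(s**2).sum(1,keepdims=True));K=c["camera_matrix"]
    return s*K[0,0]+K[:2,2]
def w(m,pose): 
    m=np.atleast_2d(m)/1000;x,y,a=pose;c,s=np.cos(a),np.sin(a)
    return np.c_[x+c*m[:,0]-s*m[:,1],y+s*m[:,0]+c*m[:,1],m[:,2]]
E
python3 - <<'E'
from h import *
M=np.array([[76,160,64],[-160,-76,64],[50,50,66],[-50,-50,66],[90,90,52],[-90,90,52],[-90,-90,52],[90,-90,52]],float)
T=np.array([[67,326],[716,503],[283,260],[556,332],[184,239],[352,545],[663,365],[495,66]])/3.6+[184.6,159.6]
S=np.array([[193,44],[248,402],[328,114],[365,262],[313,94],[78,240],[372,362],[609,195]])/4+[219.6,199.6]
def f(p): X=w(M,p[:3]);return np.r_[(proj("top",X)+p[3:5]-T).ravel(),(proj("side",X)+p[5:7]-S).ravel(),p[3:]*.5]
q=least_squares(f,[.42,.04,.52,0,0,0,0],loss="soft_l1",x_scale=[.1,.1,.1,1,1,1,1]).x
print(q.round(4));print(f(q)[:-4].reshape(-1,2).round(1).tolist())
zs=np.arange(20,48)
sc=np.array([196,91])/4+[219.6,199.6]
print("collar obs",sc);[print(z,(proj("side",w([76,160,z],q))+q[5:7]).round(2)[0]) for z in (23,26,29,32,35,38)]
print("tip obs",np.array([230,86])/4+[219.6,199.6],proj("side",w([76,140,46],q))+q[5:7])
tc=np.array([80,333])/3.6+[184.6,159.6];print(tc);[print(z,(proj("top",w([76,160,z],q))+q[3:5]).round(2)[0]) for z in (23,29,35,38)]
print(w([[0,0,0],[76,76,52],[50,50,66],[76,160,64]],q).round(4))
np.save("q.npy",q)
E
```

```text
[0.5372 0.0725 0.4991 1.369  1.6652 0.1189 0.7897]
[[-0.4, -0.3], [0.9, 0.3], [-0.2, -0.1], [0.6, 0.4], [-0.9, -1.0], [-0.1, 1.0], [1.7, 0.3], [-1.6, -1.4], [-0.1, 0.0], [-0.4, 0.6], [-0.3, 0.7], [-0.5, 0.8], [0.6, -1.0], [-2.0, -0.9], [2.1, 0.1], [0.8, -1.0]]
collar obs [268.6  222.35]Traceback (most recent call last):
  File "<stdin>", line 10, in <module>
  File "h.py", line 8, in w
    m=np.atleast_2d(m)/1000;x,y,a=pose;c,s=np.cos(a),np.sin(a)
                            ^^^^^
ValueError: too many values to unpack (expected 3)
```

```bash
python3 - <<'E'
from h import *
from plant import solve_ik
from scipy.spatial.transform import Rotation as Ro
M=np.array([[76,160,64],[-160,-76,64],[50,50,66],[-50,-50,66],[90,90,52],[-90,90,52],[-90,-90,52],[90,-90,52]],float)
T=np.array([[67,326],[716,503],[283,260],[556,332],[184,239],[352,545],[663,365],[495,66]])/3.6+[184.6,159.6]
S=np.array([[193,44],[248,402],[328,114],[365,262],[313,94],[78,240],[372,362],[609,195]])/4+[219.6,199.6]
W=np.r_[np.ones((4,2)),.3*np.ones((4,2))]
def f(p): X=w(M,p[:3]);return np.r_[(W*(proj("top",X)+p[3:5]-T)).ravel(),(W*(proj("side",X)+p[5:7]-S)).ravel(),p[3:]*.5]
Q=least_squares(f,[.42,.04,.52,0,0,0,0],x_scale=[.1,.1,.1,1,1,1,1]).x;q=Q[:3]
print(Q.round(4),(f(Q)[:-4].reshape(-1,2)/np.r_[W,W]).round(1).tolist())
sc=np.array([196,91])/4+[219.6,199.6]
print("collar obs",sc);[print(z,(proj("side",w([76,160,z],q))+Q[5:7]).round(2)[0]) for z in (23,26,29,32,35,38,64)]
print("tip obs",np.array([230,86])/4+[219.6,199.6],proj("side",w([76,140,46],q))+Q[5:7])
print("top collar",np.array([80,333])/3.6+[184.6,159.6]);[print(z,(proj("top",w([76,160,z],q))+Q[3:5]).round(2)[0]) for z in (23,29,35,38)]
print(w([[0,0,0],[76,76,52],[50,50,66],[76,160,64]],q).round(4))
np.save("q.npy",Q)
a=q[2]
for k in(0,np.pi):
    x=np.array([-np.sin(a+k),np.cos(a+k),0]);z=np.array([0,0,-1.]);R=np.c_[x,np.cross(z,x),z];rv=Ro.from_matrix(R).as_rotvec();print(rv,solve_ik(w([76,75,52+100],q)[0],rv))
E
```

```text
[ 0.5364  0.0714  0.5004  0.5355  1.0999  0.554  -0.0477] [[-0.7, -0.2], [0.8, 0.1], [-0.5, -0.2], [0.4, 0.2], [-1.2, -1.0], [-0.2, 0.9], [1.5, 0.1], [-1.9, -1.5], [0.1, -0.5], [-0.1, 0.3], [-0.1, 0.2], [-0.2, 0.4], [0.8, -1.5], [-1.8, -1.3], [2.4, -0.3], [1.1, -1.5]]
collar obs [268.6  222.35]
23 [269.03 227.6 ]
26 [268.95 226.34]
29 [268.87 225.07]
32 [268.79 223.81]
35 [268.71 222.54]
38 [268.62 221.26]
64 [267.9  210.11]
tip obs [277.1 221.1] [[275.67611153 220.36722051]]
top collar [206.82222222 252.1       ]
23 [209.05 252.51]
29 [208.13 252.15]
35 [207.21 251.78]
38 [206.74 251.59]
[[0.5364 0.0714 0.    ]
 [0.5666 0.1745 0.052 ]
 [0.5562 0.1393 0.066 ]
 [0.5263 0.2482 0.064 ]]
[1.60224225 2.70229979 0.        ] [-0.65828477  0.45037957  0.37623385  1.78312521 -0.19859513  0.94531141
  0.30111451]
[ 2.70229979 -1.60224225  0.        ] [-1.16478279  0.77909908  1.25255318  1.81285216 -0.80780213  1.17666935
 -2.28689024]
```

```bash
cat >>h.py <<'E'
def avg(n,k=8):
    from plant import cams
    return np.mean([cams.camera(n)["img"][:,:,::-1].astype(float) for _ in range(k)],0)
E
python3 - <<'E'
from h import *
from plant import *
import cv2
Q=np.load("q.npy");q=Q[:3];rv=[1.60224225,2.70229979,0]
r.gripper_to(0.0,20)
P=w([76,75,52],q)[0]
r.move_pose([P[0],P[1],.24],rv)
r.line_to([P[0],P[1],.085])
r.wait(.3)
s=sensors.read_state();print(s["time_s"],s["position"],P,s["wrist_force"],s["finger_gap"],s["qpos"])
im=avg("side");np.save("s1.npy",im)
a=im[190:255,250:315];a=cv2.resize(np.clip(a*1.2,0,255).astype(np.uint8),None,fx=9,fy=9,interpolation=cv2.INTER_CUBIC);
b=cv2.imread
cv2.imwrite("pics/s1.png",a)
E
```

```text
4.275 [0.5672881  0.17378587 0.08550284] [0.56706135 0.173662   0.052     ] [0.15176966 0.05414066 0.55204593] 0.00013074887772220528 [-0.61964267  0.53194862  0.32757476  1.83299369 -0.22695489  0.81234942
  0.32308535]
```

View pics/s1.png

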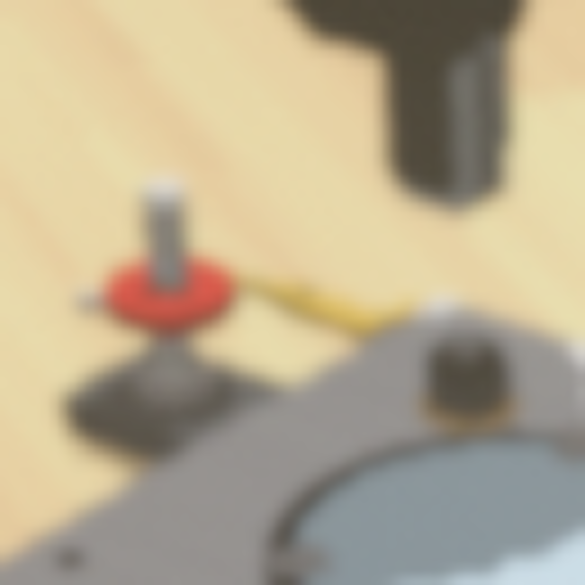

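```bash
python3 - <<'E'
from h import *
from plant import *
import cv2
Q=np.load("q.npy");q=Q[:3];P=w([76,75,52],q)[0]
# collar height from red mask extents
im=np.load("s1.npy");B,G,Rr=[im[190:255,250:315,i] for i in range(3)]
e=cv2.resize((Rr-np.maximum(G,B)),None,fx=8,fy=8,interpolation=cv2.INTER_CUBIC);e[:,:80*1]=0
e[:, 250:]=0
m=e>0.5*np.percentile(e,99.5);ys,xs=np.where(m)
n,l,st,ce=cv2.connectedComponentsWithStats(m.astype(np.uint8));i=1+st[1:,4].argmax();x0,y0,ww,hh=st[i,:4]
print("red bbox",x0/8+250-.44,(x0+ww)/8+250-.56,y0/8+190-.44,(y0+hh)/8+190-.56)
t=np.linspace(0,6.28,60)
for z in(34,35,36,37,38):
    X=np.vstack([np.c_[76+16*np.cos(t),160+16*np.sin(t),0*t+z+d] for d in(-3,3)]);p=proj("side",w(X,q))+Q[5:7];print(z,p.min(0).round(2),p.max(0).round(2))
r.line_to([P[0],P[1],.057],speed=.06);r.wait(.2)
f0=sensors.read_state()["wrist_force"][2];z=.057
while z>.045:
    z-=.0005;r.line_to([P[0],P[1],z],speed=.02);s=sensors.read_state();f=s["wrist_force"][2]-f0
    print(round(z,4),s["position"][2].round(5),f.round(2))
    if f>2.5:break
    if z<.0495:break
print(s["time_s"])
E
```

```text
red bbox 261.185 275.69 218.185 226.065
34 [261.   218.23] [276.44 227.78]
35 [260.97 217.81] [276.42 227.36]
36 [260.94 217.39] [276.39 226.93]
37 [260.91 216.96] [276.37 226.5 ]
38 [260.88 216.54] [276.34 226.08]
0.0565 0.05662 -0.3
0.056 0.05596 -0.68
0.0555 0.05544 0.05
0.055 0.05496 -0.3
0.0545 0.05446 0.12
0.054 0.05394 0.0
0.0535 0.05346 -0.08
0.053 0.05297 0.08
0.0525 0.05248 -0.01
0.052 0.05194 0.0
0.0515 0.05147 0.27
0.051 0.05108 0.48
0.0505 0.05065 1.39
0.05 0.0502 3.28
8.9917
```

```bash
python3 - <<'E'
from h import *
from plant import *
import cv2
Q=np.load("q.npy");q=Q[:3];P=w([76,75,52],q)[0]
for z in np.arange(.0495,.0448,-.0005):
    r.line_to([P[0],P[1],z],speed=.02);s=sensors.read_state();print(round(z,4),s["position"][2].round(5),s["wrist_force"][2].round(2))
r.wait(.2);s=sensors.read_state();print(s["time_s"],s["position"],s["wrist_force"])
im=avg("side",6);np.save("s2.npy",im);o=np.load("s1.npy")
f=lambda a:cv2.resize(np.clip(a[200:240,255:300]*1.2,0,255).astype(np.uint8),None,fx=8,fy=8,interpolation=cv2.INTER_CUBIC)
cv2.imwrite("pics/s2.png",np.hstack([f(o),f(im)]))
for d in(0,6,8,9,10):
    t=d/190; print(d,(proj("side",w([[76,140,46-d],[76,115,46-d*165/190]],q))+Q[5:7]-.0).round(2).tolist())
E
```

```text
0.0495 0.04959 4.57
0.049 0.04901 4.83
0.0485 0.04849 4.14
0.048 0.04799 4.33
0.0475 0.04753 4.5
0.047 0.04703 5.8
0.0465 0.04653 4.47
0.046 0.04608 5.53
0.0455 0.0456 6.08
0.045 0.04512 5.76
11.6917 [0.56704877 0.17396734 0.04511311] [-1.39764968  3.63904453  5.80058977]
0 [[275.68, 220.37], [284.94, 223.57]]
6 [[275.83, 222.94], [285.06, 225.82]]
8 [[275.88, 223.8], [285.09, 226.57]]
9 [[275.9, 224.22], [285.11, 226.95]]
10 [[275.93, 224.65], [285.13, 227.32]]
```

View pics/s2.png

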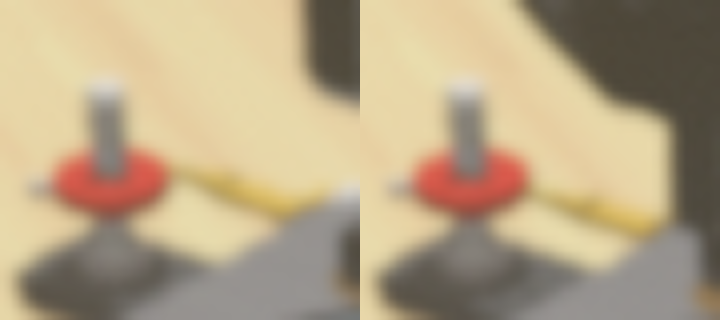

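```bash
cat >>h.py <<'E'
def ycent(im,cols=range(279,288)):
    im=np.asarray(im,float);out=[]
    for c in cols:
        col=im[212:236,c];bg=np.median(col[:4],0)
        e=(col[:,2]-col[:,0]);  e=e-np.median(e); e=np.clip(e,0,None); k=e.argmax(); sl=slice(max(k-3,0),k+4); ww=e[sl]
        out.append((np.arange(212,236)[sl]*ww).sum()/ww.sum())
    return np.array(out)
E
python3 - <<'E'
from h import *
Q=np.load("q.npy");q=Q[:3]
a,b=ycent(np.load("s1.npy")),ycent(np.load("s2.npy"));print(a.round(2),b.round(2),(b-a).round(2))
c=np.arange(279,288)
def line(d):
    y=np.arange(95,141,5);p=proj("side",w(np.c_[0*y+76,y,46-d*(y+50)/190],q));o=p[:,0].argsort();return np.interp(c-Q[5],p[o,0],p[o,1])
for d in(0,5,6,7,8,9): print(d,(line(d)-line(0)).round(2))
print((line(0)+Q[6]).round(2))
E
```

```text
[220.95 221.42 221.69 222.09 222.63 223.05 223.51 223.8  224.08] [224.15 224.47 224.63 224.82 225.27 225.57 225.79 226.06 226.48] [3.2  3.05 2.94 2.74 2.63 2.52 2.28 2.26 2.4 ]
0 [0. 0. 0. 0. 0. 0. 0. 0. 0.]
5 [2.01 1.99 1.96 1.93 1.9  1.87 1.85 1.82 1.79]
6 [2.42 2.38 2.35 2.32 2.28 2.25 2.22 2.18 2.15]
7 [2.82 2.78 2.74 2.7  2.66 2.62 2.59 2.55 2.51]
8 [3.22 3.18 3.13 3.09 3.04 3.   2.95 2.91 2.87]
9 [3.62 3.57 3.52 3.47 3.42 3.37 3.32 3.27 3.22]
[221.52 221.86 222.21 222.55 222.9  223.24 223.59 223.93 224.28]
```

```bash
python3 - <<'E'
from h import *
from plant import *
import cv2
Q=np.load("q.npy");q=Q[:3];P=w([76,75,52],q)[0]
r.line_to([P[0],P[1],.0441],speed=.01)
im=avg("side",10);np.save("s3.npy",im);s=sensors.read_state();print(s["time_s"],s["position"],s["wrist_force"])
print((ycent(im)-ycent(np.load("s1.npy"))).round(2))
f=lambda a:cv2.resize(np.clip(a[200:275,250:340]*1.3,0,255).astype(np.uint8),None,fx=8,fy=8,interpolation=cv2.INTER_CUBIC)
cv2.imwrite("pics/s3.png",f(im))
E
```

```text
12.7417 [0.56707771 0.17402226 0.04427299] [-0.5526214   2.42005754  6.03545998]
[3.7  3.38 3.33 3.07 3.07 2.99 2.87 2.79 2.77]
```

View pics/s3.png

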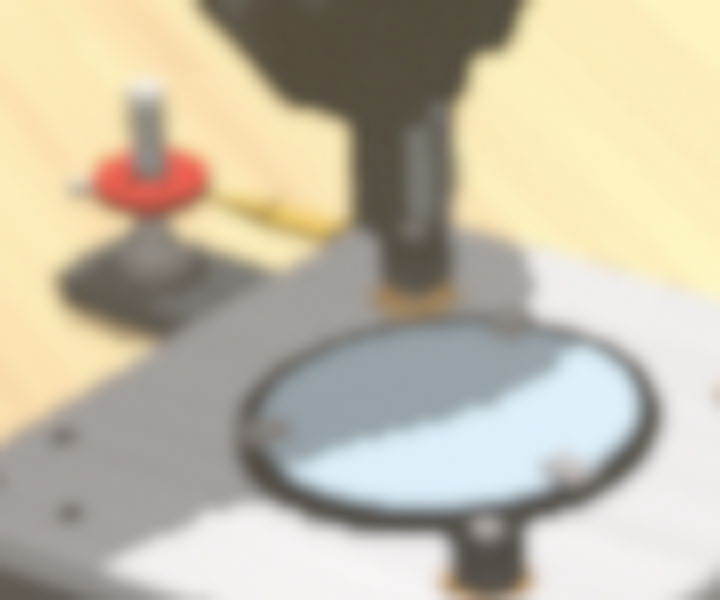

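The pointer has sunk about 8–9 mm, so the tip is at z ≈ 37–38. The collar's middle is at about 36–37, so they are level. Now I'll hold, then release.

```bash
python3 - <<'E'
from h import *
from plant import *
import cv2
Q=np.load("q.npy");q=Q[:3];P=w([76,75,52],q)[0]
r.wait(.9)
print((ycent(avg("side",4))-ycent(np.load("s1.npy"))).round(2))
r.line_to([P[0],P[1],.056],speed=.02)
r.line_to([P[0],P[1],.085],speed=.05);r.wait(.3)
im=avg("side");s=sensors.read_state();print(s["time_s"],s["position"],s["wrist_force"])
print((ycent(im)-ycent(np.load("s1.npy"))).round(2))
r.line_to([P[0],P[1],.2]);r.wait(.3);print(sensors.read_state()["time_s"])
c=cams.camera("side")["img"][:,:,::-1];cv2.imwrite("pics/end.png",c)
E
```

```text
[3.67 3.34 3.31 3.09 3.04 3.02 2.89 2.79 2.78]
16.0167 [0.56706396 0.17367709 0.08498317] [-1.20278188  0.01157474 -0.41166464]
[-0.02 -0.03 -0.   -0.01  0.    0.   -0.    0.01  0.01]
17.2333
```

View pics/end.png

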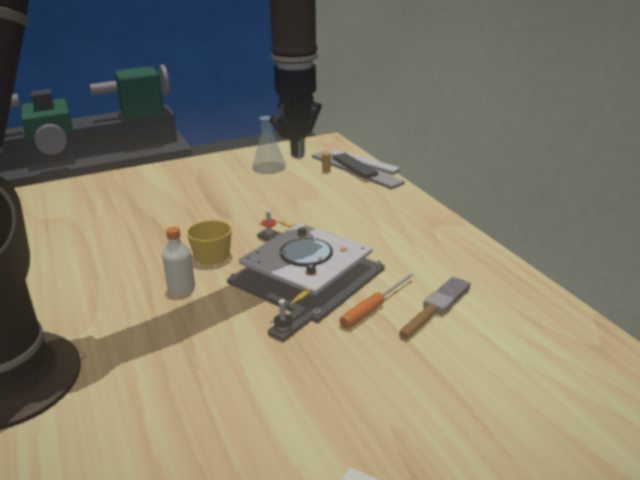

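The plate is back at zero, everything around the mount is where it was, and the gripper is clear.

```bash
python3 -c "
from plant import *
finish_job()"
```

```text
the job is handed in; nothing more can be done
```

I pressed corner a, the one with the red collar, with closed fingertips at about 6 N. I held it for about 1.5 s, let it spring back, and handed the job in at about 17 s.

- **Level with the collar:** during the hold the pointer tip had sunk about 8–9 mm, to z ≈ 37–38 mm. The collar's middle measured about 36–37 mm. That is inside the ±3 mm band and on the high side, so not past it.
- **Where checks disagreed:** image-based sink readings ran from about 8 mm at the pointer's root to 9 mm near its tip. The arm's position gave about 9–10 mm. All of these fall inside the band.
- **After release:** the pointer was back within 0.03 px of its rest image.
- **Surroundings:** the last picture shows the other corner up and the loose items unmoved, with the gripper about 15 cm above the plate.

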